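# Sort bottle caps and column nuts, then dock the cap tray

## Robot

A 6-joint arm with a two-finger parallel gripper is mounted at the origin on the work surface. World frame = base frame: x ahead of the robot, y to its left, z up, the work surface at z = 0. Lengths are in m, angles in rad, forces in N, time in s.
With the tool pointing down it reaches from about 0.15 to 0.775 m from the base axis. Payload 6.1 kg.
Tool frame: the origin (TCP) lies on the front face of the gripper's body, between the roots of the fingers; the fingertips stand 73 mm ahead of it and the grasp point (between the pads) lies 54 mm ahead of it (r.tip_reach is the distance from the TCP to the fingertips, in m); z points along the fingers, y is the line along which they close (so a half turn about z gives the same grasp; the last joint's range is limited). The gripper opens to 85 mm and grips with 20 to 120 N. Pads are 22 mm wide; open, the fingers measure 114 mm over their backs; the gripper's body (76 mm by 85 mm) begins 54 mm behind the grasp point. The pads swing forward as they close: fully open they stand 13 mm farther back than shut.
Start: joints at [-1.243, 0.126, -0.04, 1.405, 0, 1.571], TCP at [0.169, -0.497, 0.304] pointing down, gripper open.
Joint ranges: [-2.72, 2.72], [-0.95, 1.95], [-1.27, 1.35], [-1.78, 2.02], [-1.46, 1.47], [-3.14, 3.14]. Speed limits (rad/s): [2.39, 2.39, 3.01, 3.14, 3.14, 3.14].

## Interface

Orientations are given as a rotation vector (axis times angle).
In Python, from cell import r gives the robot as it stands.
- The arm moves only by the shell command python3 -m inch 'ROWS' [OPENING] [FORCE]. ROWS is JSON, a list of rows, each a list of 2 entries, a list of its own where there are three numbers: the shift along the tool's x, y, z in mm, then the turn, a rotation vector about the tool's x, y, z in units of 5 degrees (1.0 is 5 degrees). A call has 1 to 5 rows; each row shifts and turns the commanded pose from where the row before left it, along the tool's axes as they then stand; what a row does not reach is not made up. A row lasts 1/10 s, in which the tool goes at most 50 mm and 8.59 degrees, less where a joint would pass 70% of its speed; a pose out of reach is approached as far as the arm can. A call is refused whole if a number of a shift passes 50 or a number of a turn 1, either way. A call with a gripper value outside its range is refused whole. OPENING is the opening, from 0 (shut) to 1 (fully open), set as the call begins (- or left out, the last holds). The fingers move at their own pace and stop on an object; FORCE is the grip in N (left out, the last holds). Time passes only in rows, so rows that do not move let the fingers close. It gives the time, the measured TCP pose, the force, the opening and the grip force at its end, in the units of the state.
- r.sense(): the state, without advancing time (a new reading comes with each control period).
- r.get_image(name): name is "scene" or "top"; returns a dict with "color" (420x560x3 uint8, red, green, blue), "z_map" (420x560 float32, m along the optical axis (not along the pixel's ray), 0 where there is no reading), "vfov" (degrees; the focal length in pixels is half the picture's height over the tangent of half this angle, whatever the lens; pixels are square), "cx", "cy" (the principal point, pixels), "extrinsics" (4x4, takes a point from world to camera coordinates). Camera axes: x right, y up, looking along -z (the intrinsics and any distortion apply to the point x, -y, -z); pixel columns grow to the right and rows downward; lengths in m; the calibration is good to about 2 mm. A picture is of the moment at which its call begins.
- r.close_job(): hands the job in; it is judged then, once.
The state is a dict: "time": time; "joint_pos": joint angles; "joint_vel": joint speeds; "joint_torque": joint torques, N m; "tcp_pos": TCP position; "ee_rot": TCP orientation; "contact_force": force on the tool from outside, world axes, zero at the start; "wrist_torque": the same for the moment, N m; "width": finger opening in m; "grip_force": force on a finger pad.
Only numpy, scipy, OpenCV 4.12 (cv2) and the standard library are available. Lean on these libraries where they do the work, as an engineer would, in place of code of your own. Each camera call takes 0.05 s, during which the arm holds its last target. There are 200 camera calls.

## Task

Clear the raised sorting stand by pushing its parts over the edges: the two blue bottle caps into the white tray with blue ends, the two steel nuts into the black bin; slide them along the top, do not lift them. Once all four are sorted, push the tray along its rail, away from the robot, until its tongue snaps in between the rollers and the tray is fully home. Leave the amber bottle and white jar on the stand, and the beaker and orange box beside it, where they are.

Things in the scene. Friction and masses are not known exactly. Their poses are not given: they have to be found in the camera images.
- stand: fixed raised block, flat rimless grey top 50 mm above the bench, 280 mm along its x (away from the robot), 200 mm along y (edges at y = +-100 mm). Origin on the bench, 115 mm from its near end. The four parts lie one behind another on it, about 48 mm apart in x (-74 to +74 mm), each at its own y. Tray along one y edge, bin along the other (varies)
- cap1: blue plastic screw cap, a ribbed disc 38 mm in diameter and 22 mm high, lying flat on the sorting stand; origin at its middle (11 mm above the stand's top), z is its axis
- cap2: blue plastic screw cap, a ribbed disc 38 mm in diameter and 22 mm high, lying flat on the sorting stand; origin at its middle (11 mm above the stand's top), z is its axis
- nut1: steel hexagonal column nut, 36 mm across its flats, 42 mm across its corners, 22 mm high, lying flat on the sorting stand; origin at its middle (11 mm above the stand's top), z is its axis
- nut2: steel hexagonal column nut, 36 mm across its flats, 42 mm across its corners, 22 mm high, lying flat on the sorting stand; origin at its middle (11 mm above the stand's top), z is its axis
- tray: loose white tray for the caps, on the dock's rail; 230 mm long (x), 98 mm wide (y). Origin: middle of its underside, 5 mm above the bench. Above the origin: floor 18 mm with 2.5 mm ribs, white side walls (4 mm thick) up to 40 mm, blue end walls (5 mm thick) 18 to 58 mm. Side wall 5 mm from the stand's edge, 5 mm below its top. Steel tongue with round head at its far end (+x)
- dock: fixed bed 5 mm thick with a rail along its x; origin on the bench, axes parallel to the stand's. At its far end two sprung brass rollers between grey cheeks catch the tray's tongue. The tray's origin starts at dock x = -6 to +6 mm; fully home, against the cheeks, it is at 55 mm. The rollers resist from 38 mm (about 10 N); past 47 mm they pull it home
- bin: fixed black open bin for the nuts, 230 mm along its x, 98 mm along its y, walls 4 mm thick and 45 mm high, dark floor 22 mm above the bench, origin at the middle of its underside on the bench; axes parallel to the stand's, its wall 5 mm from the stand's edge
- vial: small amber glass bottle with a black cap, 26 mm in diameter, 48 mm high, standing on the far strip of the stand (stand x about 145 mm); origin at the middle of its underside; to be left alone
- jar: small white jar, 36 mm in diameter, 40 mm high, standing on the far strip of the stand; origin at the middle of its underside; to be left alone
- beaker: glass beaker, 68 mm in diameter, 85 mm high, standing on the bench well to the right; origin at the middle of its underside; to be left alone
- tipbox: orange box with a clear lid, 85 x 120 x 72 mm, on the bench well to the left; origin at the middle of its underside; to be left alone

How it is judged:
By the outcome, as a careful person would: the job done as asked, in the order asked, and still so for the second after the job is handed in, with the robot touching nothing.
It also fails if it takes over 58 s, if anything falls off the work surface, if the arm or the gripper's body presses on something with over 40 N, if the wrist force passes 120 N, or if a joint passes its speed limit or range.

## Working session

There is one attempt and no reset: what is moved stays moved. The work goes in short steps, Python scripts to look and compute and a shell command to move; the robot and the scene stay as the last step left them, time stands still between calls to the robot, and variables do not carry over. Pictures are saved under pics/ and viewed, at most 10 in all, crops included, and the job is handed in when it is done.

```bash
ls; mkdir -p pics; python3 - <<'E'
from cell import r
import cv2,numpy as np
for n in("top","scene"):
    d=r.get_image(n); cv2.imwrite(f"pics/{n}0.png",d["color"][:,:,::-1]); np.savez(f"{n}0.npz",**{k:v for k,v in d.items()})
    print({k:v for k,v in d.items() if k not in("color","z_map")})
print(r.sense())
E
```

```text
pics
{'vfov': 49.21011755080147, 'cx': 281.2504480770297, 'cy': 211.8676713220365, 'extrinsics': array([[ 0.06741779, -0.997718  ,  0.00369174, -0.00729821],
       [ 0.97615346,  0.06672499,  0.2065725 , -0.58255602],
       [-0.20634744, -0.01032295,  0.97842433, -1.43485324],
       [ 0.        ,  0.        ,  0.        ,  1.        ]])}
{'vfov': 52.69656171569288, 'cx': 278.97980838338157, 'cy': 211.63625423844428, 'extrinsics': array([[ 0.0676618 ,  0.9975206 , -0.01935293, -0.04348545],
       [-0.68514166,  0.06055613,  0.72588832,  0.35287617],
       [ 0.72526049, -0.03585541,  0.68754026, -1.55950764],
       [ 0.        ,  0.        ,  0.        ,  1.        ]])}
{'time': 0.1, 'joint_pos': array([-1.24301787e+00,  1.26325116e-01, -4.04781602e-02,  1.40537172e+00,
       -1.98541238e-05,  1.57078056e+00]), 'joint_vel': array([-0.00082097, -0.00158241,  0.00239389,  0.00046943,  0.00033765,
        0.00038442]), 'joint_torque': array([-9.52447881e-04, -4.36904633e+01,  3.53607345e+01,  1.36826196e-02,
       -1.60448337e-05,  2.01979890e-05]), 'tcp_pos': array([ 0.1689363 , -0.49682009,  0.30321661]), 'ee_rot': array([-3.09815308e+00, -5.12374452e-01,  3.83919487e-04]), 'contact_force': array([-0.90270021,  0.27430491, -0.3463524 ]), 'wrist_torque': array([-0.0399749 ,  0.02680375,  0.02498133]), 'grip_force': 0.0, 'width': 0.08523589019022564}
```

View pics/top0.png

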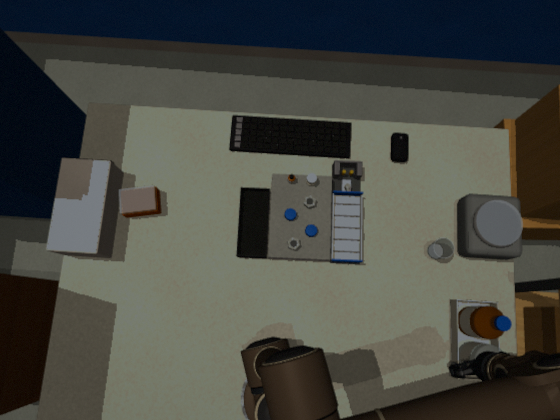

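View pics/scene0.png

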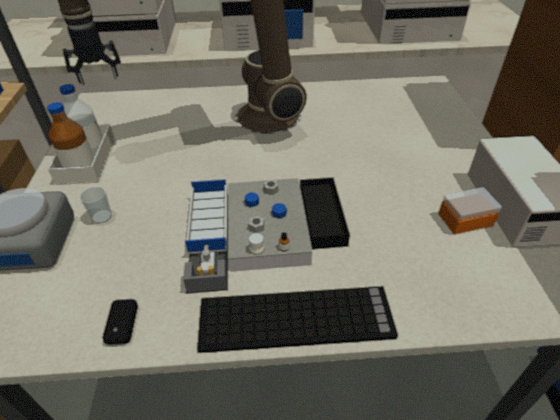

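Top view: the bin (253,223) is on the left (+y) and the tray (347,225) is on the right (−y). From near to far the parts are nut (293,243), cap (311,231), cap (290,215) and nut (310,202). The vial is at (292,178) and the jar at (312,179). The scene view agrees.

```bash
cat > h.py <<'E'
import numpy as np,cv2
def K(d):
    h=d["color"].shape[0]; return h/2/np.tan(np.radians(float(d["vfov"]))/2)
def ray(d,u,v,z):
    f=K(d);E=d["extrinsics"];R,t=E[:3,:3],E[:3,3]
    c=-R.T@t; w=R.T@np.array([(u-d["cx"])/f,-(v-d["cy"])/f,-1])
    return c+w*(z-c[2])/w[2]
def zpt(d,u,v):
    f=K(d);E=d["extrinsics"];R,t=E[:3,:3],E[:3,3];Z=d["z_map"][int(round(v)),int(round(u))]
    return R.T@(Z*np.array([(u-d["cx"])/f,-(v-d["cy"])/f,-1])-t)
def blobs(m,lo=8):
    n,_,s,c=cv2.connectedComponentsWithStats(m.astype(np.uint8)); return [(s[i,4],c[i]) for i in range(1,n) if s[i,4]>=lo]
def cloud(d):
    h,w=d["z_map"].shape;u,v=np.meshgrid(np.arange(w),np.arange(h));f=K(d);E=d["extrinsics"];R,t=E[:3,:3],E[:3,3];Z=d["z_map"]
    p=np.stack([(u-d["cx"])/f*Z,-(v-d["cy"])/f*Z,-Z],-1); return (p-t)@R
E
python3 - <<'E'
from h import *
np.set_printoptions(precision=4,suppress=True)
for n in("top","scene"):
    d=dict(np.load(n+"0.npz"));P=cloud(d);hsv=cv2.cvtColor(d["color"],cv2.COLOR_RGB2HSV)
    near=(abs(P[...,0]-.5)<.25)&(abs(P[...,1])<.3)
    print(n,"blue")
    for a,c in blobs((hsv[...,0]>100)&(hsv[...,0]<130)&(hsv[...,1]>150)&(hsv[...,2]>60)&near): print(a,c,ray(d,*c,.072),zpt(d,*c))
    st=(abs(P[...,2]-.05)<.006)&near
    k=cv2.minAreaRect(np.argwhere(st)[:,::-1].astype(np.float32))
    n2,l,s,c=cv2.connectedComponentsWithStats(st.astype(np.uint8));i=1+s[1:,4].argmax()
    m=(l==i).astype(np.uint8);cs=cv2.findContours(m,0,2)[0];pts=max(cs,key=len)[:,0]
    W=np.array([ray(d,u,v,.05)[:2] for u,v in pts],np.float32);print("stand",cv2.minAreaRect(W))
    up=(P[...,2]>.062)&(P[...,2]<.12)&near
    print("raised");[print(a,c,ray(d,*c,.072),zpt(d,*c)) for a,c in blobs(up)]
E
cat > mk.py <<'E'
import cv2,sys
n,o,x0,x1,y0,y1=sys.argv[1:3]+list(map(int,sys.argv[3:7]))
im=cv2.imread(n)[y0:y1,x0:x1];k=min(800/(x1-x0),600/(y1-y0));cv2.imwrite(o,cv2.resize(im,None,fx=k,fy=k,interpolation=cv2.INTER_CUBIC)); print(k)
E
python3 mk.py pics/top0.png pics/c1.png 225 375 155 267
```

```text
top blue
45 [347.0222 191.6444] [ 0.6614 -0.1779  0.072 ] [ 0.6634 -0.1788  0.0647]
100 [289.97 213.87] [0.5747 0.0035 0.072 ] [0.5745 0.0035 0.0728]
107 [310.729  230.0935] [ 0.5261 -0.0664  0.072 ] [ 0.5266 -0.0665  0.0694]
41 [347.2195 260.2683] [ 0.4373 -0.187   0.072 ] [ 0.4381 -0.188   0.0649]
stand ((0.5769999623298645, -0.0308648943901062), (0.28136327862739563, 0.1999167799949646), 1.3927240371704102)
raised
102 [311.2745 178.2647] [ 0.6988 -0.0588  0.072 ] [ 0.6948 -0.0581  0.0856]
55 [291.3818 177.6909] [0.6962 0.0066 0.072 ] [0.6904 0.0067 0.092 ]
10 [350.  191.4] [ 0.6629 -0.1875  0.072 ] [ 0.664  -0.1881  0.0679]
9 [360.2222 191.6667] [ 0.6643 -0.2209  0.072 ] [ 0.6665 -0.2223  0.0639]
111 [309.3604 200.8108] [ 0.6223 -0.0567  0.072 ] [ 0.6231 -0.0569  0.0685]
116 [290.3276 213.3362] [0.5765 0.0025 0.072 ] [0.5767 0.0025 0.0713]
113 [311.0973 229.8053] [ 0.5272 -0.0675  0.072 ] [ 0.5276 -0.0676  0.0696]
113 [293.4513 242.7434] [ 0.4815 -0.0135  0.072 ] [ 0.4813 -0.0135  0.0733]
scene blue
291 [208.3505 185.5086] [ 0.4708 -0.181   0.072 ] [ 0.4423 -0.1856  0.0486]
145 [2
[... 243 characters left out ...]
 -0.02847839891910553), (0.28952768445014954, 0.19826379418373108), 1.2170252799987793)
raised
58 [207.  180.5] [ 0.4486 -0.1859  0.072 ] [ 0.4352 -0.1881  0.0612]
142 [270.2606 185.2113] [ 0.485  -0.0118  0.072 ] [ 0.49   -0.0119  0.0762]
148 [250.7838 197.8243] [ 0.5322 -0.0659  0.072 ] [ 0.5323 -0.0659  0.0721]
159 [278.2201 208.8994] [0.5814 0.0036 0.072 ] [0.586  0.0034 0.0763]
174 [255.6494 222.4023] [ 0.6255 -0.0556  0.072 ] [ 0.627  -0.0556  0.0735]
225 [255.52   241.9733] [ 0.6913 -0.0577  0.072 ] [ 0.7066 -0.0572  0.0886]
143 [283.1958 240.6503] [0.6927 0.0081 0.072 ] [0.7013 0.0075 0.0814]
82 [204.7073 238.9878] [ 0.6712 -0.1791  0.072 ] [ 0.665  -0.1804  0.0654]
5.333333333333333
```

View pics/c1.png

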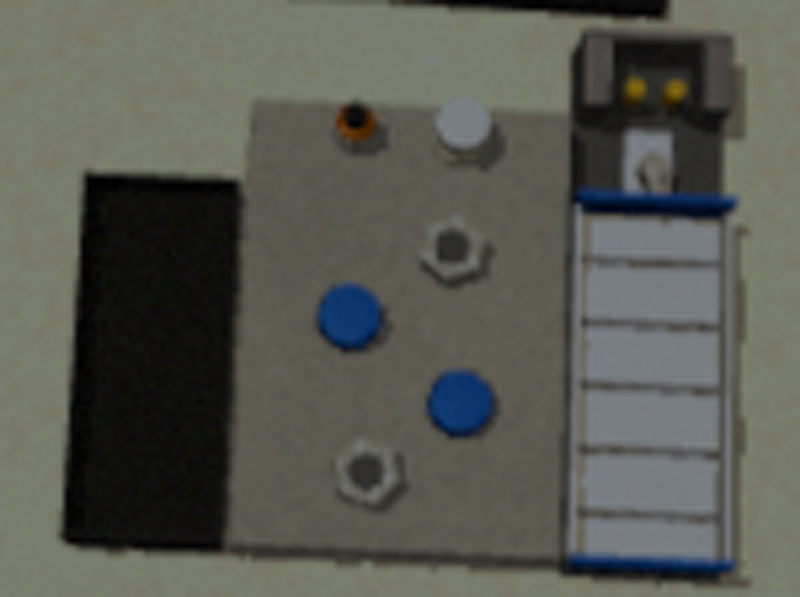

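The parts sit about 48 mm apart, and the stand yaw is about 1.5°. I'll refine the stand frame and write a helper that works out each move.

```bash
cat >> h.py <<'E'
from scipy.spatial.transform import Rotation as Ro
YAW=np.radians(1.5); O=np.array([.5517,-.0310])
B=np.array([[np.cos(YAW),-np.sin(YAW)],[np.sin(YAW),np.cos(YAW)]])
def S(p): return (np.asarray(p)[:2]-O)@B*1000      # world -> stand, mm
E
cat > st.py <<'E'
from h import *; from cell import r
s=r.sense();M=Ro.from_rotvec(s["ee_rot"]).as_matrix();p=s["tcp_pos"]
print("t %.1f"%s["time"],"stand xy",S(p).round(1),"tip z %.1f"%(p[2]*1000-r.tip_reach*1000),"yaw %.2f"%np.degrees(np.arctan2(M[1,0],M[0,0])-YAW),"tilt",M[:2,2].round(3),"F",s["contact_force"].round(1),"w",round(s["width"],3),"rel rot->units",np.round(-np.degrees(np.arctan2(M[1,0],M[0,0])-YAW)/-5*1,2))
E
python3 - <<'E'
from h import *
np.set_printoptions(precision=1,suppress=True)
d=dict(np.load("top0.npz"));g=lambda u,v,z:ray(d,225+u/5.333,155+v/5.333,z)
for a,b,z in(((250,100),(225,548),.05),((572,112),(563,560),.05),((86,176),(65,542),.045),((575,205),(568,555),.045),((733,215),(729,565),.045)):
    p,q=g(*a,z),g(*b,z);print(np.degrees(np.arctan2(*(p-q)[1::-1])),S(p),S(q))
for n in("top","scene"):
    d=dict(np.load(n+"0.npz"));P=cloud(d);near=(abs(P[...,0]-.5)<.25)&(abs(P[...,1])<.3)
    for a,c in blobs((P[...,2]>.062)&(P[...,2]<.12)&near,30): print(n,S(ray(d,*c,.068)))
E
python3 st.py
```

```text
1.036830296579916 [162.8  99.2] [-118.7  101.4]
1.4421352475137137 [ 163.5 -102.8] [-117.5 -102.5]
1.7218980042984882 [110.6 199.4] [-118.6  198.6]
1.4235455884602393 [ 104.8 -106.3] [-113.8 -106. ]
1.1345739682222236 [ 102.5 -204.9] [-115.8 -203.5]
top [147.5 -31.9]
top [146.6  33.7]
top [ 70.8 -27.7]
top [26.5 32.8]
top [-24.8 -36.1]
top [-69.1  19.2]
scene [-112.1 -152.8]
scene [-71.   21.2]
scene [-25.  -34.4]
scene [26.3 34.1]
scene [ 69.1 -26.5]
scene [135.2 -30.4]
scene [138.3  35.7]
scene [ 111.8 -151.8]
t 0.1 stand xy [-394.8 -455.6] tip z 230.6 yaw 17.28 tilt [-0.     0.001] F [-0.9  0.3 -0.3] w 0.085 rel rot->units 3.46
```

```bash
python3 -m inch '[[[0,0,0],[0,0,0.87]],[[0,0,0],[0,0,0.87]],[[0,0,0],[0,0,0.86]],[[0,0,0],[0,0,0.86]],[[0,0,0],[0,0,0]]]' 0 
python3 -m inch '[[[23,-29,0],[0,0,0]],[[23,-29,0],[0,0,0]],[[23,-29,0],[0,0,0]],[[23,-29,0],[0,0,0]]]' >/dev/null
python3 -m inch '[[[23,-29,0],[0,0,0]],[[23,-29,0],[0,0,0]],[[23,-29,0],[0,0,0]],[[23,-29,0],[0,0,0]]]' >/dev/null
python3 -m inch '[[[23,-29,0],[0,0,0]],[[23,-29,0],[0,0,0]],[[23,-29,0],[0,0,0]],[[23,-29,0],[0,0,0]]]' >/dev/null
python3 -m inch '[[[23,-29,0],[0,0,0]],[[23,-29,0],[0,0,0]],[[23,-29,0],[0,0,0]],[[23,-29,0],[0,0,0]],[[0,0,0],[0,0,0]]]'; python3 st.py
```

```text
time: 0.6
tcp_pos: [0.169, -0.4969, 0.3035]
ee_rot: [-3.141, -0.04, 0.0]
contact_force: [0.3, 0.3, 0.1]
width: 0.0123
grip_force: 0.0
time: 2.3
tcp_pos: [0.5268, -0.0207, 0.3029]
ee_rot: [-3.14, -0.05, 0.001]
contact_force: [0.4, -0.7, 0.1]
width: -0.0
grip_force: 0.0
t 2.3 stand xy [-24.6  10.9] tip z 230.3 yaw 0.33 tilt [-0.001  0.001] F [ 0.4 -0.7  0.1] w -0.0 rel rot->units 0.07
```

```bash
python3 -m inch '[[[0,0,40],[0,0,0]],[[0,0,40],[0,0,0]],[[0,0,40],[0,0,0]],[[0,0,35],[0,0,0]],[[0,0,0],[0,0,0]]]'; python3 st.py
python3 -m inch '[[[0,0,9],[0,0,0]],[[0,0,9],[0,0,0]],[[0,0,0],[0,0,0]]]' >/dev/null; python3 st.py
python3 -m inch '[[[0,10,0],[0,0,0]],[[0,10,0],[0,0,0]],[[0,10,0],[0,0,0]],[[0,10,0],[0,0,0]],[[0,0,0],[0,0,0]]]' >/dev/null; python3 st.py
python3 - <<'E'
from cell import r
import cv2
for n in("top","scene"):cv2.imwrite(f"pics/{n}1.png",r.get_image(n)["color"][:,:,::-1])
E
python3 mk.py pics/scene1.png pics/c2.png 175 375 130 280
```

```text
time: 2.8
tcp_pos: [0.5215, -0.024, 0.1442]
ee_rot: [-3.141, -0.042, 0.014]
contact_force: [0.5, 0.3, -0.6]
width: -0.0002
grip_force: 0.0
t 2.8 stand xy [-30.    7.8] tip z 71.6 yaw 0.03 tilt [-0.009  0.   ] F [ 0.5  0.3 -0.6] w -0.0 rel rot->units 0.01
t 3.1 stand xy [-26.3   7.9] tip z 58.6 yaw -0.01 tilt [ 0.001 -0.   ] F [ 0.2 -0.3 -0.5] w 0.0 rel rot->units -0.0
t 3.6 stand xy [-26.5 -33.5] tip z 58.5 yaw -0.13 tilt [ 0. -0.] F [-0.2  0.8  0.5] w 0.0 rel rot->units -0.03
4.0
```

View pics/c2.png

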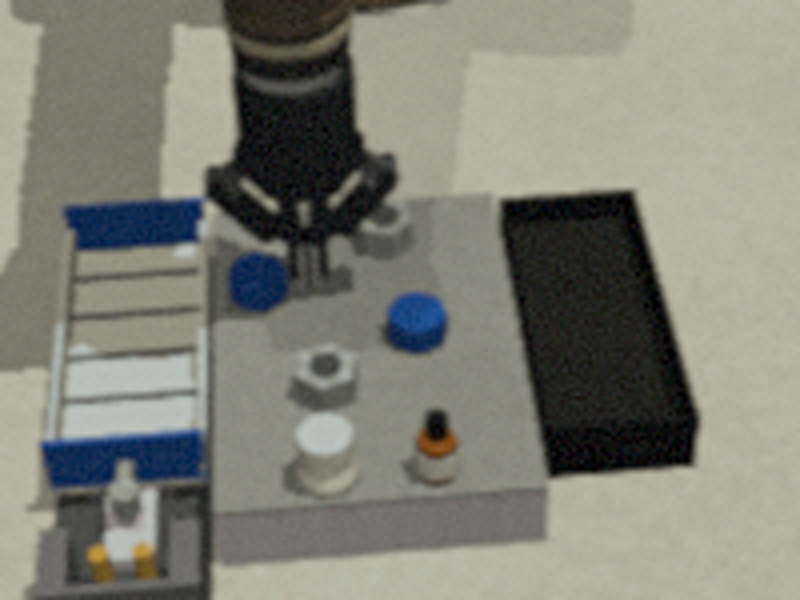

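The cap (crop 258,280) is sliding straight ahead of the fingers, so I'll push it over the edge.

```bash
python3 -m inch '[[[0,9,0],[0,0,0]],[[0,9,0],[0,0,0]],[[0,9,0],[0,0,0]],[[0,9,0],[0,0,0]],[[0,9,0],[0,0,0]]]' >/dev/null; python3 st.py
python3 -m inch '[[[0,9,0],[0,0,0]],[[0,9,0],[0,0,0]],[[0,9,0],[0,0,0]],[[0,9,0],[0,0,0]],[[0,0,0],[0,0,0]]]' >/dev/null; python3 st.py
python3 -m inch '[[[0,0,-20],[0,0,0]],[[0,0,-20],[0,0,0]],[[0,0,0],[0,0,0]]]' >/dev/null; python3 st.py
cat > look.py <<'E'
from h import *; from cell import r; import sys
for n in("top","scene"):
    d=r.get_image(n);cv2.imwrite(f"pics/{n}{sys.argv[1]}.png",d["color"][:,:,::-1]);P=cloud(d);hsv=cv2.cvtColor(d["color"],cv2.COLOR_RGB2HSV)
    near=(abs(P[...,0]-.55)<.22)&(abs(P[...,1]+.03)<.28)&(P[...,2]<.12)
    print(n,"blue",[(int(a),S(ray(d,*c,.068)).round().tolist(),round(float(zpt(d,*c)[2]*1000))) for a,c in blobs((hsv[...,0]>100)&(hsv[...,0]<130)&(hsv[...,1]>150)&(hsv[...,2]>40)&near,15)])
    print("  raised",[(int(a),S(ray(d,*c,.068)).round().tolist(),round(float(zpt(d,*c)[2]*1000))) for a,c in blobs((P[...,2]>.060)&near,25)])
E
python3 look.py 2
```

```text
t 4.2 stand xy [-26.6 -77.9] tip z 58.3 yaw -0.03 tilt [-0. -0.] F [-0.7 -1.1  0.3] w 0.0 rel rot->units -0.01
t 4.7 stand xy [ -26.6 -114.1] tip z 58.3 yaw -0.09 tilt [ 0. -0.] F [-0.5 -0.4 -0.2] w -0.0 rel rot->units -0.02
t 5.0 stand xy [ -25.4 -113.2] tip z 100.9 yaw -0.01 tilt [ 0.004 -0.001] F [-0.7 -0.3 -0.2] w -0.0 rel rot->units -0.0
top blue [(101, [25.0, 34.0], 74)]
  raised [(103, [147.0, -32.0], 85), (58, [146.0, 34.0], 86), (112, [71.0, -28.0], 68), (119, [26.0, 33.0], 74), (117, [-70.0, 19.0], 76)]
scene blue [(195, [-90.0, -162.0], 47), (79, [1.0, -119.0], 55), (151, [31.0, 35.0], 73), (346, [128.0, -150.0], 48)]
  raised [(50, [-110.0, -172.0], 64), (149, [-70.0, 21.0], 72), (53, [-71.0, -118.0], 114), (36, [-17.0, -122.0], 62), (166, [27.0, 34.0], 71), (187, [70.0, -27.0], 74), (245, [137.0, -30.0], 92), (151, [140.0, 35.0], 81), (107, [113.0, -152.0], 66)]
```

```bash
python3 mk.py pics/scene2.png pics/c3.png 175 375 130 280
```

```text
4.0
```

View pics/c3.png

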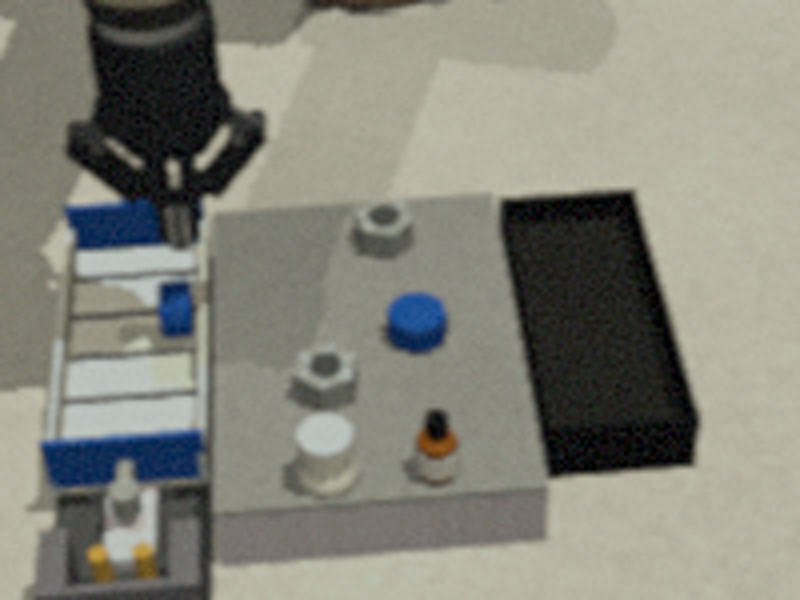

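The first cap is in the tray (crop 176,308), standing on its rim against the side wall. Next is the near nut, pushed toward +y.

```bash
python3 -m inch '[[[-15,-29,0],[0,0,0]],[[-15,-29,0],[0,0,0]],[[-15,-29,0],[0,0,0]],[[0,0,0],[0,0,0]]]' >/dev/null; python3 st.py
python3 -m inch '[[[0,0,15],[0,0,0]],[[0,0,15],[0,0,0]],[[0,0,13],[0,0,0]],[[0,0,0],[0,0,0]]]' >/dev/null; python3 st.py
python3 -m inch '[[[0,-9,0],[0,0,0]],[[0,-9,0],[0,0,0]],[[0,-9,0],[0,0,0]],[[0,-9,0],[0,0,0]],[[0,-9,0],[0,0,0]]]' >/dev/null; python3 st.py
python3 -m inch '[[[0,0,0],[0,0,0]]]' >/dev/null; python3 look.py 3
```

```text
t 5.5 stand xy [-74.1 -23.4] tip z 97.0 yaw 0.16 tilt [-0.003  0.001] F [ 0.3 -0.6 -0.3] w 0.0 rel rot->units 0.03
t 5.9 stand xy [-72.9 -25.9] tip z 52.8 yaw -0.03 tilt [-0.004  0.   ] F [ 0.6 -0.4 -0.4] w 0.0 rel rot->units -0.01
t 6.4 stand xy [-71.4  19.9] tip z 55.7 yaw 0.01 tilt [ 0.001 -0.   ] F [ 0.1 -2.1  1.3] w 0.0 rel rot->units 0.0
top blue [(62, [105.0, -150.0], 61), (71, [-31.0, -122.0], 62), (45, [-119.0, -153.0], 62)]
  raised [(107, [147.0, -32.0], 94), (56, [146.0, 34.0], 91)]
scene blue [(299, [-89.0, -148.0], 45), (88, [0.0, -120.0], 56), (152, [31.0, 35.0], 74), (350, [128.0, -150.0], 46)]
  raised [(284, [-105.0, 22.0], 93), (86, [-111.0, -151.0], 64), (140, [-66.0, 53.0], 73), (33, [-19.0, -123.0], 60), (165, [27.0, 34.0], 70), (183, [70.0, -27.0], 77), (240, [137.0, -30.0], 91), (149, [139.0, 36.0], 83), (103, [113.0, -152.0], 63)]
```

```bash
python3 -m inch '[[[0,-9,0],[0,0,0]],[[0,-9,0],[0,0,0]],[[0,-9,0],[0,0,0]],[[0,-9,0],[0,0,0]],[[0,-9,0],[0,0,0]]]' >/dev/null; python3 st.py
python3 -m inch '[[[0,-9,0],[0,0,0]],[[0,-9,0],[0,0,0]],[[0,-9,0],[0,0,0]],[[0,-9,0],[0,0,0]],[[0,-9,0],[0,0,0]]]' >/dev/null; python3 st.py
python3 -m inch '[[[0,-8,0],[0,0,0]],[[0,0,0],[0,0,0]],[[0,0,-20],[0,0,0]],[[0,0,-20],[0,0,0]],[[0,0,0],[0,0,0]]]' >/dev/null; python3 st.py; python3 look.py 4; python3 mk.py pics/scene4.png pics/c4.png 175 375 130 280
```

```text
t 7.1 stand xy [-71.6  53.8] tip z 55.3 yaw 0.81 tilt [-0.     0.008] F [-0.9 -0.8 -0.4] w 0.0 rel rot->units 0.16
t 7.6 stand xy [-71.9  73.2] tip z 56.1 yaw 2.65 tilt [-0.002  0.027] F [ 0.5 -0.9 -0. ] w -0.0 rel rot->units 0.53
t 8.1 stand xy [-70.7  75.2] tip z 98.5 yaw 2.95 tilt [0.002 0.03 ] F [-0.1 -0.2  0.5] w -0.0 rel rot->units 0.59
top blue [(63, [106.0, -151.0], 59), (71, [-31.0, -122.0], 60), (50, [-119.0, -155.0], 45)]
  raised [(105, [147.0, -32.0], 91), (58, [146.0, 34.0], 90), (28, [108.0, -138.0], 62), (109, [71.0, -28.0], 69), (41, [-116.0, -156.0], 62)]
scene blue [(296, [-90.0, -148.0], 44), (87, [1.0, -120.0], 54), (153, [31.0, 35.0], 75), (343, [129.0, -150.0], 45)]
  raised [(50, [-118.0, 83.0], 112), (86, [-111.0, -153.0], 67), (35, [-18.0, -123.0], 62), (164, [27.0, 34.0], 74), (180, [70.0, -27.0], 74), (240, [137.0, -30.0], 90), (148, [139.0, 36.0], 81), (105, [113.0, -152.0], 65)]
4.0
```

View pics/c4.png

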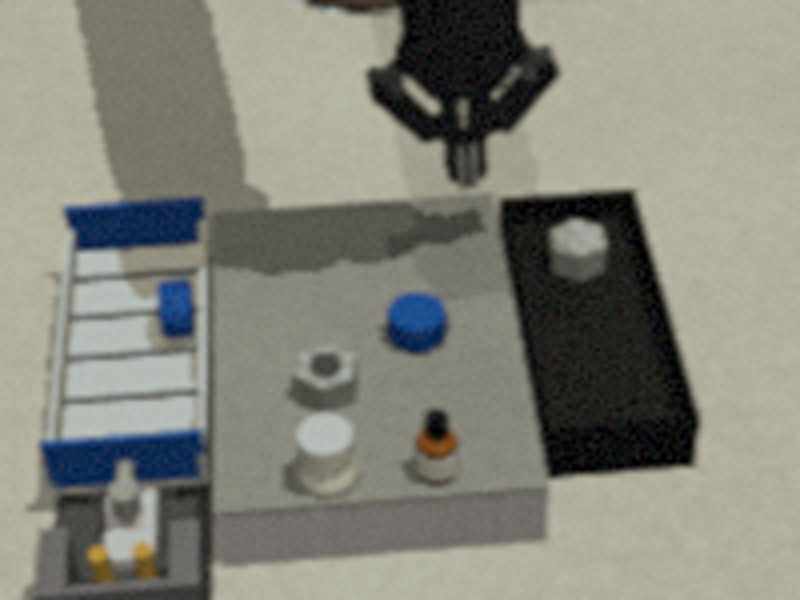

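The nut is in the bin (crop 578,250). The arm stalled near y=75 with the yaw drifting, so I'll check the joint limits.

```bash
python3 -c "
from cell import r;s=r.sense();print(s['joint_pos'].round(3))"; python3 st.py
```

```text
[ 0.074  0.077 -0.393  1.1    0.03   3.138]
t 8.2 stand xy [-71.8  75.2] tip z 96.2 yaw 2.96 tilt [-0.002  0.03 ] F [-0.1  0.6 -0.8] w 0.0 rel rot->units 0.59
```

```bash
N='>/dev/null'
python3 -m inch '[[[0,0,-5],[0,0,-1]],[[0,0,-5],[0,0,-1]],[[0,0,-5],[0,0,-1]],[[0,0,-5],[0,0,-1]],[[0,0,0],[0,0,-1]]]' >/dev/null; python3 st.py
python3 -m inch '[[[0,0,0],[0,0,-1]],[[0,0,0],[0,0,-1]],[[0,0,0],[0,0,-1]],[[0,0,0],[0,0,-1]],[[0,0,0],[0,0,-1]]]' >/dev/null
python3 -m inch '[[[0,0,0],[0,0,-1]],[[0,0,0],[0,0,-1]],[[0,0,0],[0,0,-1]],[[0,0,0],[0,0,-1]],[[0,0,0],[0,0,-1]]]' >/dev/null
python3 -m inch '[[[0,0,0],[0,0,-1]],[[0,0,0],[0,0,-1]],[[0,0,0],[0,0,-1]],[[0,0,0],[0,0,-1]],[[0,0,0],[0,0,-1]]]' >/dev/null
python3 -m inch '[[[0,0,0],[0,0,-1]],[[0,0,0],[0,0,-1]],[[0,0,0],[0,0,-1]],[[0,0,0],[0,0,-1]],[[0,0,0],[0,0,-1]]]' >/dev/null
python3 -m inch '[[[0,0,0],[0,0,-1]],[[0,0,0],[0,0,-1]],[[0,0,0],[0,0,-1]],[[0,0,0],[0,0,-1]],[[0,0,0],[0,0,-1]]]' >/dev/null
python3 -m inch '[[[0,0,0],[0,0,-1]],[[0,0,0],[0,0,-1]],[[0,0,0],[0,0,-1]],[[0,0,0],[0,0,-1]],[[0,0,0],[0,0,-1]]]' >/dev/null
python3 -m inch '[[[0,0,0],[0,0,0]]]' >/dev/null; python3 st.py
```

```text
t 8.7 stand xy [-72.2  74.6] tip z 115.5 yaw 28.15 tilt [-0.003  0.03 ] F [-0.1  0.2  0.7] w 0.0 rel rot->units 5.63
t 11.8 stand xy [-72.5  74.6] tip z 114.9 yaw 177.97 tilt [-0.004  0.03 ] F [0.5 0.2 0.7] w -0.0 rel rot->units 35.59
```

```bash
python3 -m inch '[[[0,0,0],[0.34,0,-0.4]],[[0,0,0],[0,0,0]]]' >/dev/null; python3 st.py
python3 -m inch '[[[-25,2,0],[0,0,0]],[[-25,2,0],[0,0,0]],[[-25,2,0],[0,0,0]],[[-23,2,0],[0,0,0]],[[0,0,0],[0,0,0]]]' >/dev/null;python3 st.py
python3 -m inch '[[[0,0,20],[0,0,0]],[[0,0,20],[0,0,0]],[[0,0,15],[0,0,0]],[[0,0,0],[0,0,0]],[[0,0,0],[0,0,0]]]' >/dev/null;python3 st.py
```

```text
t 12.0 stand xy [-72.1  74.8] tip z 115.7 yaw -180.02 tilt [-0.003 -0.001] F [-0.6 -0.1 -0.2] w 0.0 rel rot->units -36.0
t 12.5 stand xy [28.3 82.9] tip z 115.2 yaw -180.07 tilt [-0.002  0.   ] F [-0.5 -0.1 -1.1] w -0.0 rel rot->units -36.01
t 13.0 stand xy [25.4 82.5] tip z 61.2 yaw -180.06 tilt [-0.003  0.   ] F [0.3 0.  0.4] w 0.0 rel rot->units -36.01
```

```bash
python3 -m inch '[[[0,-9,4],[0,0,0]],[[0,-9,0],[0,0,0]],[[0,-9,0],[0,0,0]],[[0,-9,0],[0,0,0]],[[0,-9,0],[0,0,0]]]' >/dev/null; python3 st.py
python3 -m inch '[[[0,-9,0],[0,0,0]],[[0,-9,0],[0,0,0]],[[0,-9,0],[0,0,0]],[[0,-9,0],[0,0,0]],[[0,-9,0],[0,0,0]]]' >/dev/null; python3 st.py
python3 -m inch '[[[0,0,0],[0,0,0]]]' >/dev/null; python3 look.py 5
```

```text
t 13.5 stand xy [26.  36.5] tip z 57.3 yaw -180.07 tilt [-0.002  0.   ] F [ 0.4  0.1 -0.2] w -0.0 rel rot->units -36.01
t 14.0 stand xy [25.9 -8.2] tip z 56.9 yaw -180.04 tilt [-0.002  0.   ] F [0.7 1.  1.1] w -0.0 rel rot->units -36.01
top blue [(57, [106.0, -154.0], 64), (68, [-31.0, -122.0], 65), (43, [-119.0, -151.0], 36)]
  raised [(43, [108.0, -154.0], 62), (28, [-116.0, -154.0], 68)]
scene blue [(293, [-89.0, -149.0], 45), (84, [1.0, -120.0], 56), (136, [28.0, -42.0], 71), (350, [129.0, -150.0], 47)]
  raised [(86, [-111.0, -153.0], 64), (665, [24.0, -21.0], 74), (34, [-19.0, -122.0], 62), (244, [137.0, -30.0], 91), (151, [139.0, 36.0], 81), (110, [113.0, -155.0], 64)]
```

```bash
python3 -m inch '[[[0,-9,0],[0,0,0]],[[0,-9,0],[0,0,0]],[[0,-9,0],[0,0,0]],[[0,-9,0],[0,0,0]],[[0,-9,0],[0,0,0]]]' >/dev/null; python3 st.py
python3 -m inch '[[[0,-9,0],[0,0,0]],[[0,-9,0],[0,0,0]],[[0,-9,0],[0,0,0]],[[0,-9,0],[0,0,0]],[[0,-9,0],[0,0,0]]]' >/dev/null; python3 st.py
python3 -m inch '[[[0,-9,0],[0,0,0]],[[0,-9,0],[0,0,0]],[[0,0,0],[0,0,0]],[[0,0,0],[0,0,0]]]' >/dev/null; python3 st.py
python3 -m inch '[[[0,0,-20],[0,0,0]],[[0,0,-20],[0,0,0]],[[0,0,0],[0,0,0]]]' >/dev/null; python3 st.py; python3 look.py 6; python3 mk.py pics/scene6.png pics/c6.png 175 375 130 280
```

```text
t 14.7 stand xy [ 25.8 -53.4] tip z 56.9 yaw -180.05 tilt [-0.002  0.   ] F [ 0.1  0.1 -0.2] w -0.0 rel rot->units -36.01
t 15.2 stand xy [ 25.8 -98.3] tip z 56.9 yaw -180.04 tilt [-0.002  0.   ] F [-0.3 -0.6  0.1] w 0.0 rel rot->units -36.01
t 15.6 stand xy [  25.9 -115.6] tip z 57.0 yaw -180.06 tilt [-0.002  0.   ] F [-0.1  0.5  0.7] w -0.0 rel rot->units -36.01
t 15.9 stand xy [  27.1 -115.4] tip z 99.6 yaw -180.01 tilt [ 0.002 -0.001] F [ 0.5 -0.5  0.5] w 0.0 rel rot->units -36.0
top blue []
  raised [(100, [148.0, -32.0], 92), (59, [146.0, 34.0], 95), (112, [71.0, -28.0], 78)]
scene blue [(125, [30.0, -121.0], 60), (347, [129.0, -150.0], 47)]
  raised [(52, [-14.0, -121.0], 113), (37, [20.0, -125.0], 62), (185, [70.0, -27.0], 76), (242, [137.0, -30.0], 92), (151, [139.0, 35.0], 81), (109, [113.0, -152.0], 65)]
4.0
```

View pics/c6.png

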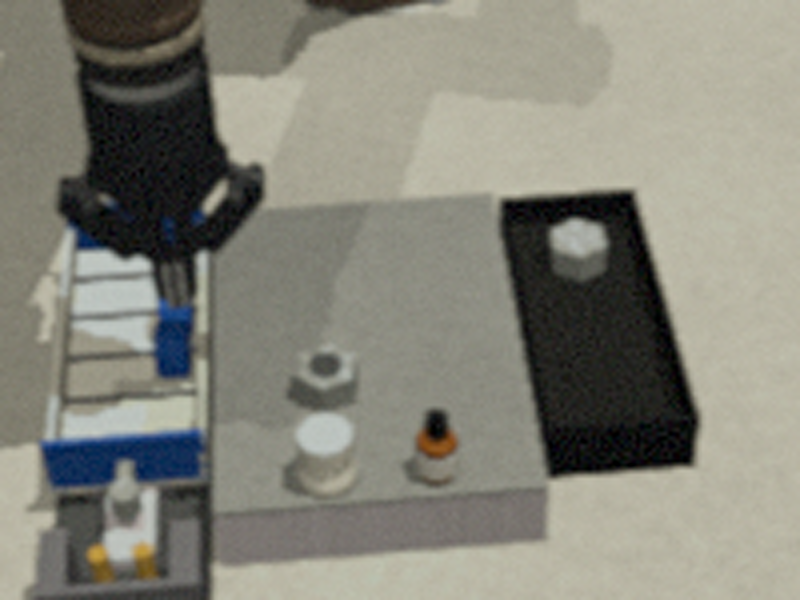

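Both caps are in the tray (crop 175,340). The far nut is next.

```bash
python3 -m inch '[[[-22,20,0],[0,0,0]],[[-22,20,0],[0,0,0]],[[0,0,0],[0,0,0]],[[0,0,0],[0,0,0]]]' >/dev/null;python3 st.py
python3 -m inch '[[[0,0,15],[0,0,0]],[[0,0,15],[0,0,0]],[[0,0,12],[0,0,0]],[[0,0,0],[0,0,0]],[[0,0,0],[0,0,0]]]' >/dev/null;python3 st.py
python3 -m inch '[[[0,9,0],[0,0,0]],[[0,9,0],[0,0,0]],[[0,9,0],[0,0,0]],[[0,9,0],[0,0,0]],[[0,9,0],[0,0,0]]]' >/dev/null; python3 st.py
python3 -m inch '[[[0,9,0],[0,0,0]],[[0,9,0],[0,0,0]],[[0,9,0],[0,0,0]],[[0,9,0],[0,0,0]],[[0,9,0],[0,0,0]]]' >/dev/null; python3 st.py
python3 -m inch '[[[0,0,0],[0,0,0]]]' >/dev/null; python3 look.py 7
```

```text
t 16.4 stand xy [ 69.4 -74.9] tip z 95.2 yaw -179.96 tilt [-0.005  0.   ] F [ 0.3 -0.5  0.6] w -0.0 rel rot->units -35.99
t 16.9 stand xy [ 69.3 -75.8] tip z 54.7 yaw -180.07 tilt [-0.003  0.   ] F [1.  0.  0.5] w 0.0 rel rot->units -36.01
t 17.4 stand xy [ 70.  -29.5] tip z 55.2 yaw -180.01 tilt [-0.002 -0.   ] F [ 0.9 -0.6  0.7] w -0.0 rel rot->units -36.0
t 17.9 stand xy [69.9 15.2] tip z 54.9 yaw -180.04 tilt [-0.002  0.   ] F [ 0.5 -1.4  0.8] w 0.0 rel rot->units -36.01
top blue [(63, [106.0, -151.0], 56), (139, [-12.0, -122.0], 51), (45, [-119.0, -151.0], 37)]
  raised []
scene blue [(308, [-89.0, -148.0], 48), (160, [21.0, -121.0], 63), (355, [128.0, -150.0], 48)]
  raised [(87, [-110.0, -153.0], 65), (35, [-19.0, -122.0], 65), (505, [51.0, 28.0], 97), (34, [21.0, -125.0], 61), (245, [137.0, -30.0], 92), (147, [139.0, 35.0], 80), (109, [113.0, -153.0], 63)]
```

```bash

python3 -m inch '[[[0,9,0],[0,0,0]],[[0,9,0],[0,0,0]],[[0,9,0],[0,0,0]],[[0,9,0],[0,0,0]],[[0,9,0],[0,0,0]]]' >/dev/null; python3 st.py
python3 -m inch '[[[0,9,0],[0,0,0]],[[0,9,0],[0,0,0]],[[0,9,0],[0,0,0]],[[0,9,0],[0,0,0]],[[0,9,0],[0,0,0]]]' >/dev/null; python3 st.py
python3 -m inch '[[[0,9,0],[0,0,0]],[[0,0,0],[0,0,0]],[[0,0,0],[0,0,0]]]' >/dev/null; python3 st.py
python3 -m inch '[[[0,0,-20],[0,0,0]],[[0,0,-20],[0,0,0]],[[0,0,0],[0,0,0]]]' >/dev/null; python3 st.py; python3 look.py 8; python3 mk.py pics/scene8.png pics/c8.png 175 375 130 280
python3 - <<'E'
from h import *
d=dict(np.load("top0.npz"))
for z in(.063,):
    P=cloud(d)
    for u in (335,341,347,353,359):
        print(u,[S(ray(d,u,v,.063)).round(1).tolist() for v in (259,260,261,262)], d["color"][256:265,u].tolist())
E
```

```text
t 18.6 stand xy [69.9 60.4] tip z 54.9 yaw -180.03 tilt [-0.002  0.   ] F [-0.1 -0.8  0.4] w 0.0 rel rot->units -36.01
t 19.1 stand xy [ 69.9 105.4] tip z 54.9 yaw -180.04 tilt [-0.002  0.   ] F [-0.1 -0.5  0.4] w -0.0 rel rot->units -36.01
t 19.4 stand xy [ 69.9 113.7] tip z 54.9 yaw -180.01 tilt [-0.002  0.   ] F [-0.4  0.1  0.7] w -0.0 rel rot->units -36.0
t 19.7 stand xy [ 71.4 113.2] tip z 97.8 yaw -180.07 tilt [0.003 0.001] F [ 0.6 -0.1 -0.8] w -0.0 rel rot->units -36.01
top blue [(64, [105.0, -150.0], 59), (145, [-12.0, -122.0], 52), (51, [-119.0, -154.0], 38)]
  raised [(100, [148.0, -32.0], 90), (59, [145.0, 34.0], 87), (33, [109.0, -170.0], 67), (32, [-116.0, -163.0], 64)]
scene blue [(297, [-90.0, -148.0], 49), (164, [21.0, -121.0], 63), (345, [129.0, -149.0], 50)]
  raised [(84, [-111.0, -153.0], 67), (34, [-19.0, -124.0], 63), (58, [34.0, 120.0], 114), (39, [21.0, -124.0], 63), (242, [137.0, -30.0], 91), (146, [139.0, 36.0], 82), (106, [113.0, -153.0], 63)]
4.0
335 [[-115.1, -115.2], [-118.3, -115.3], [-121.5, -115.3], [-124.6, -115.4]] [[119, 126, 131], [120, 125, 131],
[... 252 characters left out ...]
 40, 84], [8, 25, 50], [19, 23, 26], [66, 62, 54], [108, 108, 93]]
347 [[-113.5, -153.5], [-116.7, -153.5], [-119.9, -153.5], [-123.0, -153.6]] [[119, 124, 129], [122, 126, 131], [120, 125, 130], [80, 94, 118], [25, 54, 98], [3, 25, 59], [21, 20, 24], [54, 52, 45], [97, 98, 84]]
353 [[-112.7, -172.6], [-115.9, -172.6], [-119.1, -172.6], [-122.3, -172.7]] [[121, 126, 131], [121, 126, 131], [120, 126, 131], [91, 103, 123], [43, 69, 112], [6, 33, 70], [20, 24, 31], [28, 30, 28], [100, 101, 86]]
359 [[-111.9, -191.7], [-115.1, -191.7], [-118.3, -191.8], [-121.5, -191.8]] [[93, 95, 87], [94, 95, 88], [93, 95, 87], [80, 87, 88], [44, 64, 101], [2, 33, 75], [26, 30, 41], [42, 42, 38], [70, 67, 56]]
```

View pics/c8.png

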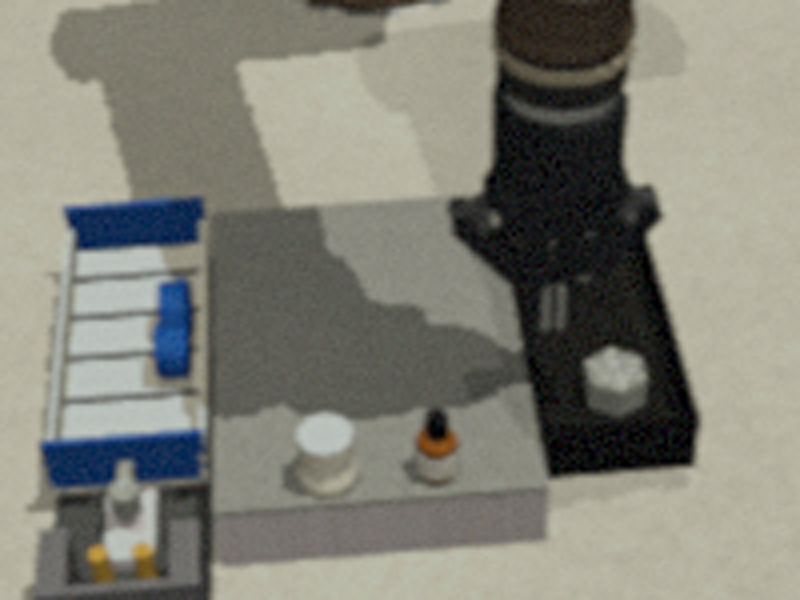

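All four parts are sorted (second nut at crop 615,380). Now I'll move behind the tray's near end wall.

```bash

python3 -m inch '[[[24,-27,0],[0,0,0]],[[24,-27,0],[0,0,0]],[[24,-27,0],[0,0,0]],[[24,-27,0],[0,0,0]],[[24,-27,0],[0,0,0]]]' >/dev/null
python3 -m inch '[[[24,-27,0],[0,0,0]],[[24,-27,0],[0,0,0]],[[24,-27,0],[0,0,0]],[[24,-27,0],[0,0,0]],[[24,-27,0],[0,0,0]]]' >/dev/null
python3 -m inch '[[[0,0,0],[0,0,0]],[[0,0,0],[0,0,0]]]' >/dev/null; python3 st.py
python3 -m inch '[[[0,0,20],[0,0,0]],[[0,0,20],[0,0,0]],[[0,0,20],[0,0,0]],[[0,0,0],[0,0,0]],[[0,0,0],[0,0,0]]]' >/dev/null; python3 st.py
```

```text
t 21.0 stand xy [-171.  -156.7] tip z 94.5 yaw -180.18 tilt [-0.003  0.001] F [-0.6  0.1  0.1] w -0.0 rel rot->units -36.04
t 21.5 stand xy [-170.1 -155.6] tip z 35.1 yaw -179.96 tilt [-0.003  0.001] F [ 0.3 -0.2  0.9] w 0.0 rel rot->units -35.99
```

```bash

python3 -m inch '[[[-9,0,0],[0,0,0]],[[-9,0,0],[0,0,0]],[[-9,0,0],[0,0,0]],[[-9,0,0],[0,0,0]]]' >/dev/null;python3 st.py
python3 -m inch '[[[-4,0,0],[0,0,0]],[[-4,0,0],[0,0,0]],[[-4,0,0],[0,0,0]],[[-4,0,0],[0,0,0]],[[-4,0,0],[0,0,0]]]' >/dev/null; python3 st.py
python3 -m inch '[[[-4,0,0],[0,0,0]],[[-4,0,0],[0,0,0]],[[-4,0,0],[0,0,0]],[[-4,0,0],[0,0,0]],[[0,0,0],[0,0,0]]]' >/dev/null; python3 st.py; python3 look.py 9
```

```text
t 21.9 stand xy [-132.9 -156.5] tip z 35.7 yaw -180.03 tilt [-0.001 -0.   ] F [-0.9 -0.1  0.8] w -0.0 rel rot->units -36.01
t 22.4 stand xy [-115.1 -156.3] tip z 35.1 yaw -180.06 tilt [-0.005  0.   ] F [-4.9 -0.2  3.4] w -0.0 rel rot->units -36.01
t 22.9 stand xy [ -97.4 -156.4] tip z 35.1 yaw -180.02 tilt [-0.001  0.   ] F [ 0.8 -0.7 -0.2] w 0.0 rel rot->units -36.0
top blue [(69, [138.0, -146.0], 64), (141, [22.0, -121.0], 51)]
  raised [(106, [147.0, -32.0], 89), (58, [146.0, 34.0], 88), (35, [141.0, -140.0], 57)]
scene blue [(312, [-58.0, -148.0], 47), (172, [53.0, -120.0], 815), (358, [160.0, -148.0], 48)]
  raised [(494, [-119.0, -160.0], 85), (36, [15.0, -123.0], 62), (34, [53.0, -124.0], 61), (244, [137.0, -30.0], 92), (148, [139.0, 36.0], 81), (112, [145.0, -150.0], 65)]
```

```bash

python3 -m inch '[[[-4,0,0],[0,0,0]],[[-4,0,0],[0,0,0]]]' >/dev/null;python3 st.py
python3 -m inch '[[[-4,0,0],[0,0,0]]]' >/dev/null; python3 st.py
python3 -m inch '[[[-4,0,0],[0,0,0]]]' >/dev/null; python3 st.py
python3 -m inch '[[[0,0,0],[0,0,0]],[[0,0,0],[0,0,0]]]' >/dev/null; python3 st.py;python3 look.py 10
```

```text
t 23.2 stand xy [ -90.6 -156.3] tip z 35.2 yaw -180.05 tilt [-0.003  0.   ] F [-5.7  0.8  4.4] w 0.0 rel rot->units -36.01
t 23.3 stand xy [ -86.9 -156.3] tip z 35.2 yaw -180.06 tilt [-0.004 -0.   ] F [-11.3   0.2   8.9] w -0.0 rel rot->units -36.01
t 23.4 stand xy [ -83.5 -156.3] tip z 35.2 yaw -180.07 tilt [-0.005 -0.   ] F [-10.1  -0.2   6.5] w 0.0 rel rot->units -36.01
t 23.6 stand xy [ -82.5 -156.4] tip z 35.2 yaw -180.05 tilt [-0.003  0.   ] F [-4.7 -1.6  3.4] w -0.0 rel rot->units -36.01
top blue [(80, [154.0, -151.0], 61), (141, [38.0, -122.0], 50)]
  raised [(104, [147.0, -32.0], 90), (57, [146.0, 33.0], 86)]
scene blue [(309, [-44.0, -148.0], 51), (186, [70.0, -121.0], 64), (295, [172.0, -151.0], 50)]
  raised [(503, [-103.0, -161.0], 83), (37, [31.0, -124.0], 62), (40, [69.0, -125.0], 62), (244, [137.0, -30.0], 92), (148, [139.0, 35.0], 82), (115, [160.0, -155.0], 64)]
```

```bash

for i in 1; do :; done
python3 -m inch '[[[-3,0,0],[0,0,0]]]' >/dev/null;python3 st.py
python3 -m inch '[[[-3,0,0],[0,0,0]]]' >/dev/null; python3 st.py
python3 -m inch '[[[-3,0,0],[0,0,0]]]' >/dev/null; python3 st.py
python3 -m inch '[[[0,0,0],[0,0,0]],[[0,0,0],[0,0,0]]]' >/dev/null; python3 st.py;python3 look.py 11
```

```text
t 23.8 stand xy [ -80.  -156.4] tip z 35.2 yaw -180.06 tilt [-0.004  0.   ] F [-4.5 -0.5  3.3] w 0.0 rel rot->units -36.01
t 23.9 stand xy [ -76.  -156.4] tip z 35.2 yaw -180.05 tilt [-0.002  0.   ] F [-0.3  0.4 -0.6] w 0.0 rel rot->units -36.01
t 24.0 stand xy [ -72.3 -156.5] tip z 35.2 yaw -180.03 tilt [-0.001  0.   ] F [-1.4  0.4 -0.2] w 0.0 rel rot->units -36.01
t 24.2 stand xy [ -72.7 -156.4] tip z 35.2 yaw -180.03 tilt [-0.001  0.   ] F [-0.5  0.1  0.2] w 0.0 rel rot->units -36.01
top blue [(73, [164.0, -152.0], 62), (142, [48.0, -123.0], 56)]
  raised [(101, [148.0, -32.0], 95), (31, [166.0, -136.0], 72), (58, [146.0, 34.0], 88), (28, [34.0, -125.0], 62)]
scene blue [(318, [-34.0, -148.0], 46), (189, [80.0, -121.0], 61), (203, [180.0, -151.0], 52)]
  raised [(510, [-93.0, -161.0], 80), (42, [41.0, -124.0], 63), (42, [80.0, -125.0], 64), (238, [137.0, -31.0], 91), (146, [139.0, 36.0], 79), (115, [170.0, -153.0], 64)]
```

It snapped through the rollers. I'll nudge it gently to confirm it's against the cheeks.

```bash

python3 -m inch '[[[-2,0,0],[0,0,0]]]' >/dev/null;python3 st.py
python3 -m inch '[[[-1,0,0],[0,0,0]]]' >/dev/null; python3 st.py
python3 -m inch '[[[-1,0,0],[0,0,0]],[[0,0,0],[0,0,0]]]' >/dev/null; python3 st.py
```

```text
t 24.4 stand xy [ -71.9 -156.4] tip z 35.1 yaw -180.05 tilt [-0.003  0.   ] F [-8.7 -0.5  6.3] w 0.0 rel rot->units -36.01
t 24.5 stand xy [ -71.8 -156.3] tip z 35.0 yaw -180.06 tilt [-0.006 -0.   ] F [-10.8  -0.8   8.1] w 0.0 rel rot->units -36.01
t 24.7 stand xy [ -71.6 -156.3] tip z 35.0 yaw -180.08 tilt [-0.007 -0.   ] F [-10.9  -1.    7.5] w -0.0 rel rot->units -36.02
```

```bash

python3 -m inch '[[[10,0,0],[0,0,0]],[[20,0,0],[0,0,0]],[[20,0,0],[0,0,0]],[[0,0,0],[0,0,0]]]' >/dev/null
python3 -m inch '[[[0,0,-30],[0,0,0]],[[0,0,-30],[0,0,0]],[[0,0,-30],[0,0,0]],[[0,0,-20],[0,0,0]],[[0,0,0],[0,0,0]]]' >/dev/null; python3 st.py;python3 look.py 12
python3 mk.py pics/top12.png pics/t12.png 225 375 155 267
```

```text
t 25.6 stand xy [-117.  -157.1] tip z 148.4 yaw -180.03 tilt [ 0.004 -0.002] F [ 0.7 -0.2 -0.1] w 0.0 rel rot->units -36.01
top blue [(72, [164.0, -153.0], 63), (141, [48.0, -123.0], 58), (36, [-62.0, -133.0], 54)]
  raised [(100, [148.0, -32.0], 90), (57, [146.0, 34.0], 89)]
scene blue [(309, [-34.0, -148.0], 47), (191, [80.0, -121.0], 60), (207, [180.0, -151.0], 54)]
  raised [(88, [-53.0, -153.0], 65), (48, [42.0, -123.0], 63), (46, [80.0, -125.0], 64), (245, [137.0, -30.0], 94), (149, [139.0, 36.0], 81), (120, [171.0, -153.0], 62)]
5.333333333333333
```

View pics/t12.png

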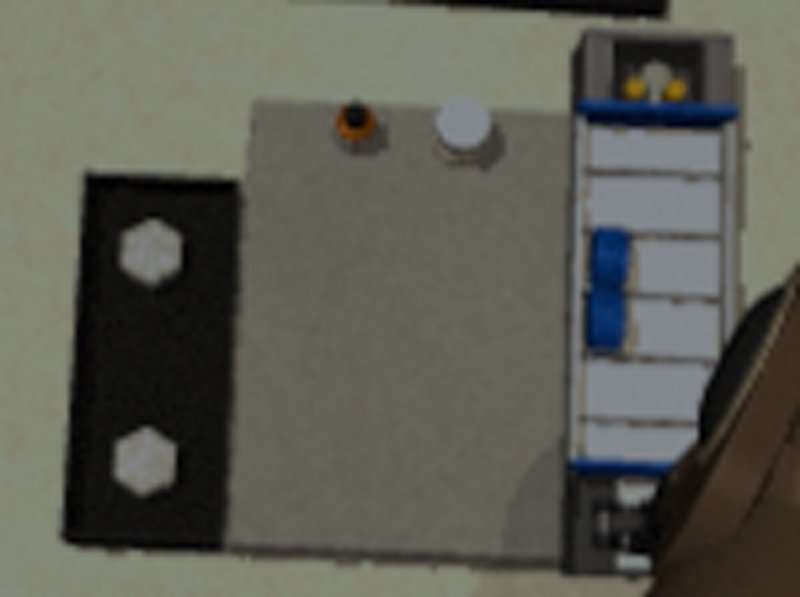

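The nuts are in the bin (150,252 and 145,460) and the caps in the tray (608,290). The tongue head is past the rollers (657,75), the far wall is against the cheeks, and the vial and jar haven't moved. Handing in.

```bash
python3 -c "
from cell import r;print(r.close_job())"
```

```text
the job is handed in; nothing more can be done
None
```

The job is handed in at about 26 s: both caps are in the tray (standing on their rims), both nuts are in the bin, and the tray is snapped fully home; the bottle and jar are unmoved, and nothing went near the beaker or orange box.

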